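Hold the portion slide of a dry-goods dispenser open at its marker

ROBOT

A 7-joint arm with a two-finger parallel gripper is mounted at the origin on a cart in front of the work surface, level with it; the furniture and walls round the work are solid. World frame = base frame: x ahead of the robot, y to its left, z up, the work surface at z = 0. Lengths are in m, angles in degrees, forces in N, time in s.
With the tool pointing down it reaches from about 0.35 to 0.9 m from the base axis. Payload 19.9 kg.
Tool frame: the origin (TCP) lies on the front face of the gripper's body, between the roots of the fingers; the fingertips stand 97 mm ahead of it and the grasp point (between the pads) lies 78 mm ahead of it (env.hold_point_z is the distance from the TCP to the grasp point, in m); z points along the fingers, y is the line along which they close (so a half turn about z gives the same grasp; the last joint's range is limited). The gripper opens to 94 mm and grips with 3 to 60 N. Pads are 16 mm wide; open, the fingers measure 119 mm over their backs; the gripper's body (75 mm by 177 mm) begins 78 mm behind the grasp point.
Start: joints at [-66.091, 23.915, -0.59, 92.452, 0.269, 63.638, -3.037], TCP at [0.277, 0.56, 0.303] pointing down, gripper open.
Joint ranges: [-161.28, 161.28], [-22.2, 115.67], [-73.04, 71.86], [3.21, 147.25], [-68.34, 248.33], [10.77, 114.83], [-161.83, 161.83]. Speed limits (degrees/s): [108.29, 108.29, 136.94, 136.94, 172.46, 172.46, 172.46].

INTERFACE

Orientations are given as a 3x3 rotation matrix whose columns are the frame's x, y, z axes.
In Python, from station import env, eoat, solver, state, eyes, sign_off gives the robot as it stands. The module is installed in compiled form; this text tells all that it offers. Calls block until the motion is done:
- env.move_to(position, orientation): joint-space move of the TCP to a pose.
- env.movel(position, speed=0.15, rot=None, contact_N=None): straight line of the TCP; rot=None keeps the orientation; speed is the mean speed in m/s. With contact_N (N) it stops when the force on the tool has changed by that much, and returns True; else False.
- env.goto_joints(angles): joint-space move.
- eoat.grip(opening, newtons=None): opening from 0.0 (shut) to 1.0 (fully open); newtons is the grip in N (None keeps the last); returns when the fingers have stopped.
- env.pause(seconds).
- solver.solve_ik(position, orientation): joint angles nearest the present ones, or None.
- state(): the state.
- eyes.capture(name): name is "scene" or "top"; returns a dict with "img" (384x512x3 uint8, red, green, blue), "z_map" (384x512 float32, m along the optical axis (not along the pixel's ray), 0 where there is no reading), "intrinsics" (3x3 intrinsics, pixels), "k1" (the pictures are not rectified: a ray, as slopes to the right and down, at radius r is drawn at 1 + k1 r^2 times it, then the intrinsics apply), "extrinsics" (4x4, takes a point from world to camera coordinates). Camera axes: x right, y up, looking along -z (the intrinsics and any distortion apply to the point x, -y, -z); pixel columns grow to the right and rows downward; lengths in m; the calibration is good to about 2 mm. A picture is of the moment at which its call begins.
A pose or a line that the arm cannot do raises env.MotionError and nothing moves.
- sign_off(): hands the job in; it is judged then, once.
The state is a dict: "time_s": time; "q": joint angles; "dq": joint speeds; "joint_efforts": joint torques, N m; "tool_pos": TCP position; "tool_rot": TCP orientation; "wrist_force": force on the tool from outside, world axes, zero at the start; "torque": the same for the moment, N m; "grip_width": opening from 0.0 (shut) to 1.0 (fully open); "finger_force": force on a finger pad.
Only numpy, scipy, OpenCV 4.12 (cv2) and the standard library are available. Lean on these libraries where they do the work, as an engineer would, in place of code of your own. Each camera call takes 0.05 s, during which the arm holds its last target. There are 200 camera calls.

TASK

Stand the taller of the two steel beakers upright on the little round pedestal in front of the dispenser's spout, centred, and let go of it. Then take the slide's upright grip, pull the spring-loaded slide out until the thin cross bar at the grip's foot lines up with the two fins of the portion marker, without running past them, and finish while still holding it there: the spring shuts it if you let go. Keep the slide shut until the beaker is standing in its place, and leave the marker and the other things on the worktop where they are.

Things in the scene. Friction and masses are not known exactly. Their poses are not given: they have to be found in the camera images.
- beaker_tall: The taller plain steel beaker, open at the top, straight-sided: 59 mm outside diameter, 85 mm high, wall 3 mm, about 0.14 kg, standing on the worktop to the robot's left or right. Origin: centre of its underside; z up.
- beaker_short: The shorter steel beaker, same 59 mm diameter but 50 mm high; a bystander. It stands on the other side. Origin: centre of its underside.
- dispenser: White dispenser fixed to the worktop, a tower 120 mm deep (x), 240 wide (y), 232 high with its lid knob. Origin: centre of its underside; front faces its -x (the robot), y to the left. Left: a chute, its open lip 40 mm wide, 40 mm behind the pedestal's axis, 142 to 157 mm up; so lower the beaker with the fingers closing along y. Right: the slide above a flat tongue (44 mm wide, top 71 mm up).
- rest_top (a point): Centre of the top face of the pedestal: a steel cylinder 44 mm across, narrower than the beaker, top 45 mm above the worktop, 155 mm in front (-x) of and 70 mm left (+y) of the dispenser's origin. Axes as the dispenser's.
- grip_top (a point): Centre of the top of the slide's upright grip: a grey block 14 mm thick (x), 20 mm wide (y), from 86 up to 151.5 mm above the worktop, 80 mm in front of the tower's face when shut; axes as the dispenser's. Pinch it from above across its 20 mm width (fingers closing along y), fingertips above 100 mm to clear the marker's fins. Moves with the slide.
- pointer (a point): Centre of the slide's pointer: a thin dark cross bar, 4 mm thick (x), 42 mm wide (y), at the foot of the grip, 84 mm above the worktop, straight under the grip's top. Moves with the slide; axes as the dispenser's.
- mark (a point): Midpoint between the two upright fins of the portion marker, a dark clip straddling the tongue; fins 4 mm thick (x), at 27 mm left and right of the middle line, tops 95 mm above the worktop. In line with the pointer along the dispenser's x. It lies some 30 to 58 mm in front of the pointer while the slide is shut. Do not push it.
- slide (a joint): How far the slide is pulled out along the dispenser's -x, in m: 0 shut, at most 0.085. A spring pulls it shut with about 2 N when shut, rising by 0.7 N per 10 mm (about 6 N at the farthest marker setting).
- marker (a joint): Setting of the portion marker in m: the slide value at which the pointer lines up with the fins.
- mug: Stoneware mug 78 mm wide, 74 mm high, a bystander right of the dispenser. Origin: underside.
- brush: Wooden scrub brush, 48 x 124 x 38 mm, a bystander near the worktop's front edge, lying roughly crosswise. Origin: underside.
- spice_jar: Glass spice jar with a metal lid, 50 mm across, 80 mm high, a bystander left of the dispenser. Origin: underside.
There are look-alikes about, which are no part of the job. What is shaped like the beaker_tall but purple is not meant.

How it is judged (in metres and radians):
On the way, in this order (a step that is already met when the one before it is completed fails the run):
1. the tall beaker stands upright on the pedestal, centred, let go, with the slide shut (horizontal distance between beaker_tall and rest_top below 0.012 m and z of beaker_tall in the frame of rest_top between -0.004 and 0.004 m and angle between beaker_tall's own z axis and vertical below 0.1 rad and contact force between the fingers and beaker_tall below 0.1 N and value of joint slide below 0.006 m), for 0.3 s.
2. the slide is held by the fingers with its pointer in line with the marker's fins (x of pointer in the frame of mark between -0.005 and 0.005 m and contact force between the fingers and slide above 1.5 N), for 0.5 s.
At the end, for the whole second after the job is handed in: The fingers still hold the slide (contact force over 1.5 N) at rest with its pointer within 5 mm of the marker's fins along the slide's travel, while the tall beaker stands, touched by no finger, upright (within 0.1 rad) on the pedestal, its axis within 12 mm of the pedestal's (all of step 2 and horizontal distance between beaker_tall and rest_top below 0.012 m and z of beaker_tall in the frame of rest_top between -0.004 and 0.004 m and angle between beaker_tall's own z axis and vertical below 0.1 rad and contact force between the fingers and beaker_tall below 0.1 N and velocity of joint slide between -0.01 and 0.01 m/s and linear speed of beaker_tall below 0.02 m/s); the arm keeps its last pose, push and grip.
It fails at once if the slide is opened by more than 10 mm while the tall beaker is not on the pedestal (value of joint slide above 0.01 m and (horizontal distance between beaker_tall and rest_top above 0.02 m or z of beaker_tall in the frame of rest_top above 0.01 m)).
It fails at once if the slide is pulled more than 10 mm past the marker (x of pointer in the frame of mark below -0.01 m).
It fails at once if the portion marker is shifted by more than 4 mm (distance of mark from where it was at the start of the episode above 0.004 m).
It fails at once if a bystander (short beaker, mug, brush, spice jar) is shifted by more than 20 mm (distance of any of beaker_short, mug, brush, spice_jar from where it was at the start of the episode above 0.02 m).
It also fails if it takes over 51 s, if anything falls off the work surface, if the arm or the gripper's body presses on something with over 40 N, if the wrist force passes 120 N, or if a joint passes its speed limit or range.

## Working session

There is one attempt and no reset: what is moved stays moved. The work goes in short steps, each a Python script; the robot and the scene stay as the last script left them, time stands still between calls to the robot, and variables do not carry over. Pictures are saved under pics/ and viewed, at most 10 in all, crops included, and the job is handed in when it is done.

```bash
mkdir -p pics; cat > h.py <<'E'
import numpy as np, cv2
from station import env, eoat, solver, state, eyes, sign_off
def pts(c):
    """world point map from depth"""
    K,E,k1=c["intrinsics"],c["extrinsics"],c["k1"]
    h,w=c["z_map"].shape; u,v=np.meshgrid(np.arange(w),np.arange(h))
    s=cv2.undistortPoints(np.stack([u,v],-1).reshape(-1,1,2).astype(np.float64),K,np.array([k1,0,0,0.])).reshape(h,w,2)
    z=c["z_map"]; P=np.stack([s[...,0]*z,-s[...,1]*z,-z],-1)
    W=(P-E[:3,3])@E[:3,:3]; W[z==0]=np.nan
    return W
def ray(c,uv,zh):
    """pixels -> world points on plane z=zh"""
    K,E,k1=c["intrinsics"],c["extrinsics"],c["k1"]
    s=cv2.undistortPoints(np.array(uv,float).reshape(-1,1,2),K,np.array([k1,0,0,0.])).reshape(-1,2)
    d=np.c_[s[:,0],-s[:,1],-np.ones(len(s))]@E[:3,:3]; o=-E[:3,:3].T@E[:3,3]
    return o+d*((zh-o[2])/d[:,2])[:,None]
def save(img,n): cv2.imwrite(f"pics/{n}.png",img[...,::-1])
E
python3 - <<'E'
from h import *
import pickle
for n in("scene","top"):
    c=eyes.capture(n); pickle.dump(c,open(n+".pkl","wb")); save(cv2.resize(c["img"],(768,576)),n)
    print(n,c["k1"],-c["extrinsics"][:3,:3].T@c["extrinsics"][:3,3]); print(c["intrinsics"])
s=state();print(s["time_s"],s["tool_rot"],s["wrist_force"])
E
```

```text
scene -0.05112963695513843 [-0.01432111 -0.36924945  0.87934477]
[[352.31937194   0.         253.26379959]
 [  0.         352.31937194 189.42797087]
 [  0.           0.           1.        ]]
top -0.08158887827780312 [ 0.52335492 -0.08120906  1.3161304 ]
[[379.33683917   0.         256.14769905]
 [  0.         379.33683917 189.3706905 ]
 [  0.           0.           1.        ]]
0.1 [[-8.96579117e-01  4.42883432e-01 -3.90804816e-04]
 [ 4.42883602e-01  8.96578661e-01 -9.05785393e-04]
 [-5.07700850e-05 -9.85189312e-04 -9.99999513e-01]] [ 0.19993845 -0.43236337 -0.73323565]
```

View pics/scene.png

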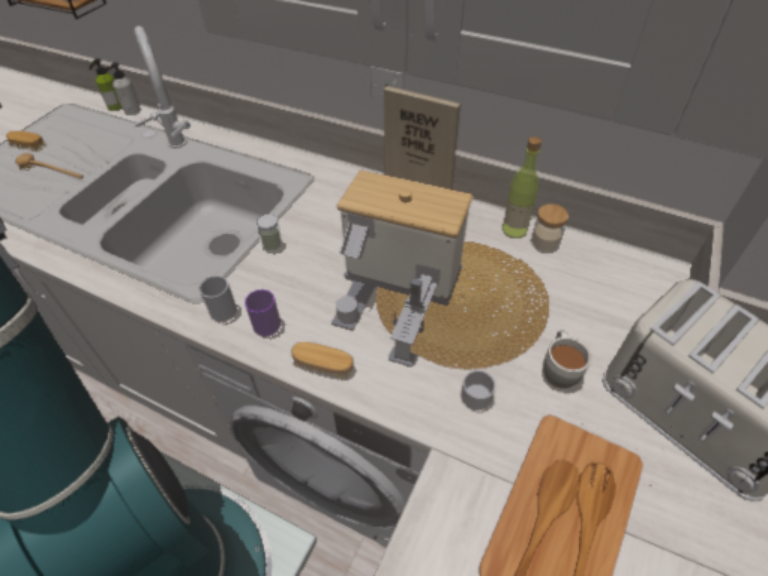

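View pics/top.png

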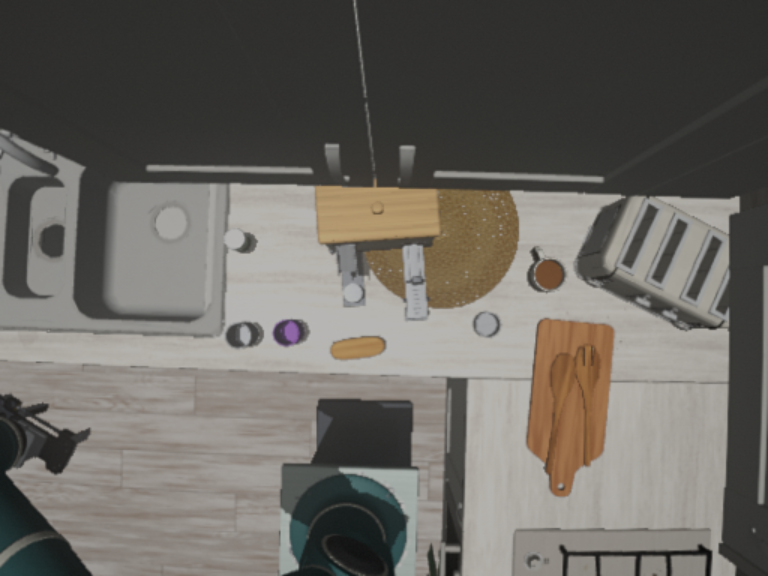

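The scene view (768 px wide) has three beaker-like things:
- Grey tall one at (218,298)
- Purple one at (262,312)
- Short grey one at (478,390)

Grey tall fits: it is steel, taller than the short one and not purple. In the top view, it is at (243,334), the pedestal at (352,293), and the slide and marker around (415,265–318).

I'll confirm with an enlarged crop and measure.

```bash
python3 - <<'E'
from h import *
import pickle
S=pickle.load(open("scene.pkl","rb"));T=pickle.load(open("top.pkl","rb"))
a=cv2.resize(S["img"][170:250,120:220],(400,320),interpolation=cv2.INTER_CUBIC)
b=cv2.resize(S["img"][170:250,215:315],(400,320),interpolation=cv2.INTER_CUBIC)
c=cv2.resize(T["img"][155:225,215:315],(400,280),interpolation=cv2.INTER_CUBIC)
d=cv2.resize(T["img"][195:245,140:240],(400,280),interpolation=cv2.INTER_CUBIC)
save(np.vstack([np.hstack([a,b]),np.hstack([d,c])])[:600],"crop")
W=pts(T);WS=pts(S)
def blob(W,x,y,z,n):
    m=(W[...,0]>x[0])&(W[...,0]<x[1])&(W[...,1]>y[0])&(W[...,1]<y[1])&(W[...,2]>z[0])&(W[...,2]<z[1])
    p=W[m]
    if len(p)==0: print(n,0);return
    r=cv2.minAreaRect(p[:,:2].astype(np.float32)*1000)
    print(n,len(p),"mean",p.mean(0).round(4),"mid",((p.min(0)+p.max(0))/2).round(4),"ext",np.ptp(p,0).round(4),"rect",np.round(r[0],1),np.round(r[1],1),round(r[2],1))
def at(W,u,v): print((u,v),W[int(v/1.5),int(u/1.5)].round(4))
for u,v in[(243,334),(352,293),(415,255),(416,318),(377,208),(380,235),(280,300),(487,324),(548,270),(357,348),(237,240),(375,150),(330,160)]: at(W,u,v)
print('scene')
for u,v in[(218,285),(347,308),(405,185),(425,283),(405,355)]: at(WS,u,v)
E
```

```text
(243, 334) [ 0.4521  0.2574 -0.0019]
(352, 293) [0.5526 0.0052 0.045 ]
(415, 255) [ 0.6368 -0.1317  0.086 ]
(416, 318) [ 0.4992 -0.1421  0.0107]
(377, 208) [ 0.7144 -0.0512  0.2288]
(380, 235) [ 0.664  -0.0583  0.2154]
(280, 300) [ 0.5314  0.1758 -0.0033]
(487, 324) [ 0.4898 -0.3049  0.006 ]
(548, 270) [ 0.6152 -0.4329  0.0509]
(357, 348) [ 0.4284 -0.0113  0.0328]
(237, 240) [0.66   0.2577 0.0796]
(375, 150) [ 0.7012 -0.0599  0.6773]
(330, 160) [ 0.6868 -0.0101  0.6877]
scene
(218, 285) [0.4722 0.2625 0.0571]
(347, 308) [ 0.5421 -0.0046  0.0465]
(405, 185) [ 0.7538 -0.0346  0.2148]
(425, 283) [ 0.641  -0.1308  0.0837]
(405, 355) [ 0.5055 -0.1507  0.0233]
```

View pics/crop.png

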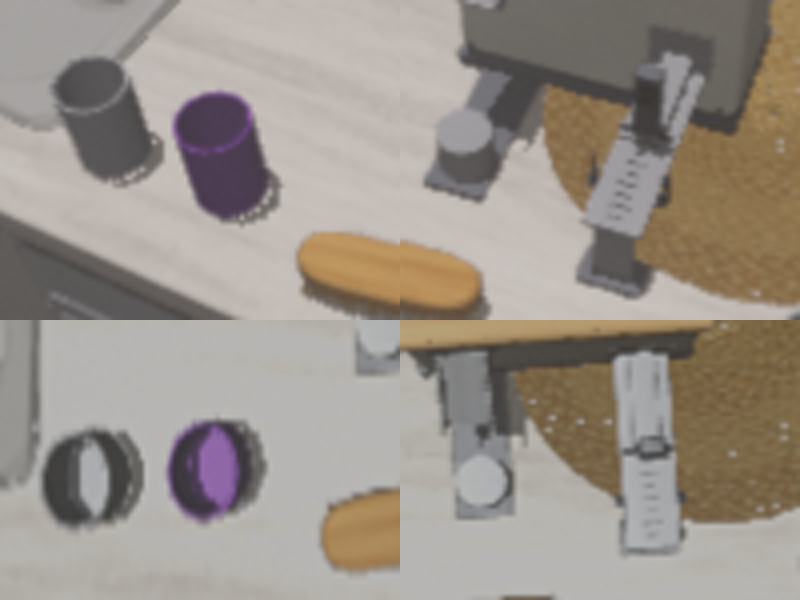

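The crop confirms the left grey steel beaker is tall and the purple one is beside it. It also shows the pedestal, grip and both marker fins clearly. Next I'll get precise numbers.

```bash
python3 - <<'E'
from h import *
import pickle
S=pickle.load(open("scene.pkl","rb"));T=pickle.load(open("top.pkl","rb"))
W=pts(T);WS=pts(S)
def sel(W,x,y,z): return W[(W[...,0]>x[0])&(W[...,0]<x[1])&(W[...,1]>y[0])&(W[...,1]<y[1])&(W[...,2]>z[0])&(W[...,2]<z[1])]
def rep(p,n):
    if len(p)<3: print(n,len(p));return
    q=p[:,:2].astype(np.float32)*1000; r=cv2.minAreaRect(q); e=cv2.minEnclosingCircle(q)
    print(n,len(p),"med",np.median(p,0).round(4),"rect",np.round(r[0],1),np.round(r[1],1),round(r[2],1),"circ",np.round(e[0],1),round(e[1],1))
for w,N in((W,"T"),(WS,"S")):
    print(N)
    rep(sel(w,(.40,.53),(.215,.33),(.076,.092)),"tall")
    rep(sel(w,(.40,.53),(.13,.215),(.07,.1)),"purple")
    rep(sel(w,(.40,.58),(-.36,-.22),(.043,.057)),"short")
    rep(sel(w,(.48,.58),(-.06,.05),(.038,.05)),"ped")
    rep(sel(w,(.62,.85),(-.22,.12),(.205,.222)),"lid")
    rep(sel(w,(.4,.66),(-.25,-.06),(.062,.078)),"tongue")
    rep(sel(w,(.5,.66),(-.25,-.06),(.135,.165)),"grip")
    rep(sel(w,(.5,.66),(-.25,-.06),(.100,.160)),"gripall")
    rep(sel(w,(.5,.66),(-.155,-.12),(.078,.09)),"pointer?")
    rep(sel(w,(.5,.60),(-.25,-.06),(.083,.1)),"fins")
# rays, top view full-res pixels
print("grip",ray(T,[[278.3,186.7]],.1515)); print("fins",ray(T,[[270,199.2],[285.7,199]],.095))
# pedestal bright disc
g=cv2.cvtColor(T["img"],cv2.COLOR_RGB2GRAY)
m=np.zeros_like(g);m[188:203,226:244]=(g[188:203,226:244]>175)*255
c=max(cv2.findContours(m,0,2)[0],key=cv2.contourArea);(u,v),r=cv2.minEnclosingCircle(c);print("ped disc",u,v,r,cv2.contourArea(c),ray(T,[[u,v]],.045))
# lid front edge in colour
hsv=cv2.cvtColor(T["img"],cv2.COLOR_RGB2HSV)
m=cv2.inRange(hsv,(8,70,110),(28,255,255));m[:126]=0;m[165:]=0;m[:,:208]=0;m[:,296:]=0
P=ray(T,np.argwhere(m)[:,::-1],.2154)
e=[]
for x in range(216,288,3):
    ys=np.where(m[:,x])[0]
    if len(ys): e.append((x,ys.max()+.5))
E_=ray(T,e,.2154); print("front edge fit",np.polyfit(E_[:,1],E_[:,0],1),E_[[0,-1]])
E
```

```text
T
tall 68 med [0.4529 0.246  0.0841] rect [451.3 249. ] [55.8 58.9] 1.9 circ [450.6 249. ] 29.9
purple 49 med [0.459  0.1607 0.0826] rect [461.3 150.9] [38.  55.8] 89.3 circ [460.8 143.7] 29.0
short 48 med [ 0.4876 -0.3022  0.049 ] rect [ 490.3 -300.2] [57.5 54.7] 45.8 circ [ 490.1 -300. ] 29.2
ped 130 med [0.5527 0.0018 0.0446] rect [552.7   2. ] [40.4 40.9] 2.3 circ [552.8   2. ] 21.8
lid 2857 med [ 0.7032 -0.0462  0.2155] rect [713.6 -52.6] [121.4 242.4] 5.7 circ [711. -53.] 131.3
tongue 463 med [ 0.5566 -0.1389  0.0703] rect [ 580.7 -116.1] [163.4  86.9] 7.3 circ [ 580.2 -112.3] 90.8
grip 41 med [ 0.5846 -0.1333  0.1498] rect [ 621.3 -107.8] [114.8  28.1] 39.5 circ [ 617.2 -102.6] 57.7
gripall 63 med [ 0.5877 -0.1273  0.1479] rect [ 601.5 -112.8] [142.9  53. ] 23.4 circ [ 601.5 -112.8] 76.2
pointer? 142 med [ 0.6243 -0.1315  0.0842] rect [ 620.6 -135.9] [78.6 32.7] 0.8 circ [ 620.1 -135.2] 41.9
fins 19 med [ 0.582  -0.1328  0.087 ] rect [ 569.7 -137.7] [57.5 51.5] 5.2 circ [ 564.2 -138.2] 34.7
S
tall 111 med [0.4497 0.2468 0.0826] rect [450.1 247.6] [60.1 56.6] 37.1 circ [449.4 2
[... 588 characters left out ...]
 39.7 circ [ 615.2 -102.5] 59.5
gripall 288 med [ 0.6565 -0.0949  0.1317] rect [ 616.  -103.5] [94.2 77.2] 5.9 circ [ 615.3 -102.8] 59.4
pointer? 104 med [ 0.6288 -0.1362  0.0844] rect [ 616.4 -134.7] [85.7 33.6] 3.2 circ [ 617.2 -136.7] 43.6
fins 50 med [ 0.5748 -0.1424  0.0898] rect [ 568.8 -138.7] [60.2 56.9] 4.1 circ [ 562.9 -139. ] 36.5
grip [[ 0.57954378 -0.13741169  0.1515    ]]
fins [[ 0.54125817 -0.11450852  0.095     ]
 [ 0.54333584 -0.16499746  0.095     ]]
ped disc 234.51852416992188 194.59259033203125 5.6166768074035645 66.0 [[0.55402694 0.00348464 0.045     ]]
front edge fit [-0.09848242  0.64873517] [[ 0.6449407   0.04926604  0.2154    ]
 [ 0.66513077 -0.15156613  0.2154    ]]
```

```bash
cat >> h.py <<'E'
psi=np.deg2rad(5.6); ex=np.array([np.cos(psi),np.sin(psi),0]); ey=np.array([-np.sin(psi),np.cos(psi),0]); ez=np.array([0,0,1.])
R=np.c_[np.cross(ey,-ez),ey,-ez]
C=np.array([.713,-.0528,0])
tall=np.array([.4503,.2485,0]); rest=np.array([.5522,.002,.045]); grip=C-.140*ex-.070*ey
def tcp(p,z): return np.array([p[0],p[1],z+env.hold_point_z])
E
python3 - <<'E'
from h import *
import pickle
print("grip",grip)
for n in("scene","top"):
    c=pickle.load(open(n+".pkl","rb"));D=pts(c)-grip
    l,x,z=D@ey,D@ex,D[...,2]
    for s in(1,-1):
        m=(abs(s*l-.027)<.008)&(x<-.02)&(x>-.065)&(z>.074)&(z<.1)
        print(n,s,m.sum(),"fin x",np.round(np.sort(x[m])*1e3,1),"z",np.round(z[m].max() if m.any() else 0,3))
    m=(abs(l)<.014)&(abs(x)<.015)&(z>.14)&(z<.16); print("griptop",m.sum(),x[m].mean(),l[m].mean(),z[m].mean())
for p,z in((tall,.2),(tall,.063),(rest,.25),(rest,.108),(grip,.25),(grip,.128),(grip-.045*ex,.128)):
    q=solver.solve_ik(tcp(p,z),R);print(None if q is None else np.round(q,0))
env.move_to(tcp(tall,.2),R)
eoat.grip(.82,15)
env.movel(tcp(tall,.063),.12,contact_N=8)
eoat.grip(0.,18)
s=state();print(s["time_s"],s["grip_width"],s["finger_force"],s["tool_pos"],s["wrist_force"])
if .55<s["grip_width"]<.7:
    env.movel(tcp(tall,.21),.12)
    s=state();print(s["time_s"],s["grip_width"],s["finger_force"])
    c=eyes.capture("scene");save(cv2.resize(c["img"],(768,576)),"lift")
E
```

```text
grip [ 0.58049897 -0.13612752  0.        ]
scene 1 10 fin x [-44.6 -44.6 -43.8 -42.2 -41.3 -41.1 -40.3 -38.5 -37.8 -36.5] z 0.094
scene -1 13 fin x [-45.4 -44.5 -42.7 -41.8 -41.2 -41.1 -40.4 -39.7 -39.3 -38.8 -38.1 -37.3
 -37.1] z 0.095
griptop 44 -0.002558909049221969 -0.0007998580801820323 0.148243074862972
top 1 7 fin x [-42.6 -42.4 -39.5 -39.5 -36.1 -35.8 -23.2] z 0.093
top -1 4 fin x [-58.8 -43.  -39.9 -39.2] z 0.096
griptop 30 0.0010049280023736165 -4.476163364577545e-05 0.15055260838272758
[-35.  14.   3. 110.  -1.  56.  64.]
[-33.  26.   1. 115.  -1.  39.  64.]
[-21.  16.  21. 102.  -6.  64.  98.]
[-15.  25.  15. 109.  -8.  47. 100.]
[-16.  22.  35.  96. -14.  66. 118.]
[-11.  30.  29. 102. -17.  52. 120.]
[-14.  26.  33. 109. -18.  50. 123.]
3.6583 0.6249804018065915 18.00085267983377 [0.45042581 0.24854062 0.14165911] [-0.7077635  -0.68070728  5.86780986]
5.0333 0.62645108432848 17.99950189422816
```

The grasp width is 59 mm, as it should be. The fins sit about 40 mm in front of the shut pointer. Now I'll place the beaker.

```bash
python3 - <<'E'
from h import *
env.movel(tcp(rest,.21),.12)
env.movel(tcp(rest,.118),.08)
hit=env.movel(tcp(rest,.105),.02,contact_N=3)
s=state();print(s["time_s"],hit,s["tool_pos"][2]-env.hold_point_z,s["wrist_force"])
c=eyes.capture("scene")
D=pts(c)-rest
eoat.grip(.95,18); env.pause(.3)
s=state();print(s["grip_width"],s["finger_force"])
env.movel(tcp(rest,.23),.1)
T=eyes.capture("top");S=eyes.capture("scene")
for c in(T,S):
    W=pts(c);D=W-rest
    m=(np.hypot(D[...,0],D[...,1])<.045)&(D[...,2]>.076)&(D[...,2]<.095)
    if m.sum()>5: print(m.sum(),np.median(W[m][:,2]),cv2.minEnclosingCircle(W[m][:,:2].astype(np.float32)*1000))
save(np.vstack([cv2.resize(S["img"][140:250,200:330],(520,440))]),"placed")
print(state()["time_s"])
E
```

```text
9.2667 True 0.10797046947333747 [-0.05481608  0.48183233  2.01533575]
0.9498668375077713 0.0
114 0.12775687684189568 ((550.2526245117188, 2.6217634677886963), 30.790098190307617)
11.7417
```

View pics/placed.png

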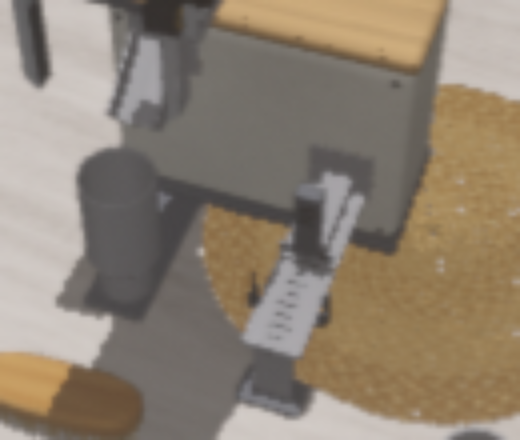

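The beaker stands upright on the pedestal at about (550, 3) mm against the pedestal's (552, 2). The fins are visible at (253,290) and (325,312) in this crop. Now I'll take the grip and pull most of the way, then look.

```bash
python3 - <<'E'
from h import *
import pickle
env.movel(tcp(grip,.23),.12)
eoat.grip(.55,30)
hit=env.movel(tcp(grip,.128),.08,contact_N=8)
eoat.grip(0.,30)
s=state();print(hit,s["time_s"],s["grip_width"]*94,s["finger_force"],s["tool_pos"],s["wrist_force"])
if 17<s["grip_width"]*94<23 and not hit:
    env.movel(tcp(grip-.033*ex,.128),.03)
    env.pause(.3)
s=state();print(s["time_s"],s["grip_width"]*94,s["finger_force"],s["tool_pos"],s["wrist_force"],(s["tool_pos"]-grip)@ex)
for n in("scene","top"):
    c=eyes.capture(n);pickle.dump(c,open(n+"2.pkl","wb"))
    b=(slice(170,250),slice(240,320)) if n=="scene" else (slice(160,220),slice(240,320))
    D=pts(c)-grip;l,x,z=D@ey,D@ex,D[...,2]
    for nm,z0,z1,l0,l1 in(("fin+",.088,.1,.02,.034),("fin-",.088,.1,-.034,-.02),("ptr",.078,.09,-.02,.02)):
        m=(l>l0)&(l<l1)&(x<-.015)&(x>-.065)&(z>z0)&(z<z1);print(n,nm,m.sum(),np.round(np.sort(x[m])*1e3,1))
    save(cv2.resize(c["img"][b],None,fx=7,fy=7,interpolation=cv2.INTER_CUBIC),"pull_"+n)
E
```

```text
False 15.8333 19.900833521168913 30.00036746263504 [ 0.58051281 -0.13585211  0.20644859] [-0.96802542  2.61546041  2.64990892]
17.3833 20.23472754536479 29.99978005886078 [ 0.54764796 -0.13908503  0.20645572] [ 3.85186176  4.25345008 -0.89142673] -0.03298282648785885
scene fin+ 2 [-39.7 -39.3]
scene fin- 6 [-42.5 -40.7 -40.  -39.9 -38.1 -37.9]
scene ptr 27 [-39.7 -38.9 -38.2 -38.  -37.8 -37.3 -37.3 -37.  -36.4 -35.8 -35.6 -35.6
 -35.4 -35.2 -34.8 -34.7 -34.4 -33.9 -33.3 -33.2 -32.9 -32.  -32.  -31.1
 -30.2 -26.7 -25. ]
top fin+ 0 []
top fin- 0 []
top ptr 0 []
```

View pics/pull_scene.png

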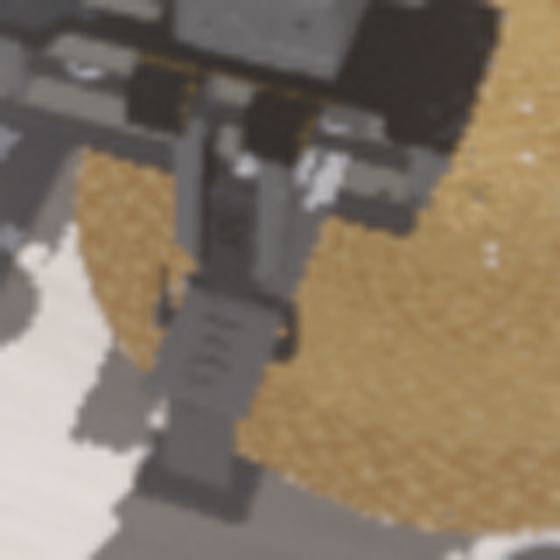

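The crop shows the pointer bar (≈(190,283)–(285,303)) just behind the fins (≈(165,300) and (290,325)), with a few mm still to go. I'll get the gap by casting rays in the shut and pulled pictures.

```bash
python3 - <<'E'
from h import *
import pickle
for n in("scene","top","scene2"):
    c=pickle.load(open(n+".pkl","rb"))
    D=pts(c)-grip;l,x,z=D@ey,D@ex,D[...,2]
    x0=0 if n!="scene2" else -.033
    m=(abs(l)>.012)&(abs(l)<.023)&(abs(x-x0)<.012)&(z>.079)&(z<.092);i=np.argsort(x[m])
    print(n,"ptr",m.sum(),[(round(a*1e3,1),round(b*1e3),round(h*1e3)) for a,b,h in zip(x[m][i],l[m][i],z[m][i])])
S=pickle.load(open("scene2.pkl","rb"))
px=lambda a:np.array(a,float)/7+[240,170]-.43
for nm,p,h in(("ptr front edge L/R",[(192,290),(285,305)],.082),("fins mid",[(165,295),(290,325)],.083),("fin tops",[(165,268),(292,308)],.095)):
    d=ray(S,px(p),h)-grip;print(nm,np.round(d@ex*1e3,1),np.round(d@ey*1e3,1))
E
```

```text
scene ptr 12 [(np.float64(-2.6), -20, 90), (np.float64(-1.8), -17, 83), (np.float64(-1.7), -14, 86), (np.float64(-1.6), -20, 84), (np.float64(-1.4), 16, 87), (np.float64(-1.2), 16, 82), (np.float64(-0.2), -17, 86), (np.float64(0.1), 14, 82), (np.float64(0.9), 20, 83), (np.float64(1.7), 14, 84), (np.float64(1.9), 20, 86), (np.float64(2.1), -13, 86)]
top ptr 8 [(np.float64(-0.8), 19, 85), (np.float64(-0.4), -20, 88), (np.float64(-0.1), -16, 87), (np.float64(1.9), 13, 89), (np.float64(2.1), 16, 88), (np.float64(2.6), 19, 83), (np.float64(2.9), -20, 87), (np.float64(3.3), -17, 83)]
scene2 ptr 11 [(np.float64(-35.2), -19, 87), (np.float64(-34.8), 17, 85), (np.float64(-34.7), -13, 84), (np.float64(-34.4), 14, 86), (np.float64(-33.9), -16, 84), (np.float64(-33.3), 20, 82), (np.float64(-33.2), 15, 89), (np.float64(-32.2), 21, 85), (np.float64(-32.0), -15, 86), (np.float64(-32.0), 18, 86), (np.float64(-30.2), -17, 85)]
ptr front edge L/R [-35.9 -30.5] [ 16.5 -21.3]
fins mid [-42.8 -40.1] [ 25.8 -26.4]
fin tops [-38.5 -40.5] [ 27.3 -26.8]
```

```bash
python3 - <<'E'
from h import *
import pickle
a=pickle.load(open("scene2.pkl","rb"))["img"][203:225,255:290]
b=pickle.load(open("scene.pkl","rb"))["img"][190:225,255:290]
f=lambda i:cv2.normalize(cv2.resize(i,None,fx=11,fy=11,interpolation=cv2.INTER_NEAREST),None,0,255,cv2.NORM_MINMAX)
A,B=f(a),f(b); A=cv2.copyMakeBorder(A,0,B.shape[0]-A.shape[0],0,0,0); save(np.hstack([A,B]),"zoom")
E
```

```text
(no output)
```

View pics/zoom.png

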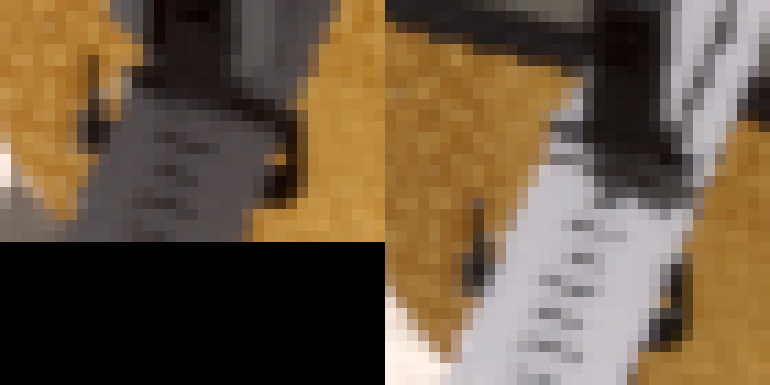

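The close crop agrees: the pointer is a little short of the fins. Depth puts the pointer at −33.3 mm and the fins at about −40.2 mm, so I'll pull 7 mm more, then check.

```bash
python3 - <<'E'
from h import *
env.movel(tcp(grip-.0402*ex,.128),.02); env.pause(.6)
P,F=[],[]
for i in range(3):
    D=pts(eyes.capture("scene"))-grip;l,x,z=D@ey,D@ex,D[...,2]
    m=(abs(l)>.012)&(abs(l)<.0225)&(abs(x+.040)<.012)&(z>.079)&(z<.092);P+=list(x[m])
    m=(abs(abs(l)-.027)<.004)&(abs(x+.040)<.012)&(z>.079)&(z<.1);F+=list(x[m])
    if i==0:
        D2=pts(eyes.capture("scene"))-rest;b=(np.hypot(D2[...,0],D2[...,1])<.045)&(D2[...,2]>.076)&(D2[...,2]<.095);print("beaker",b.sum(),cv2.minEnclosingCircle((D2[b]+rest)[:,:2].astype(np.float32)*1000))
print("ptr",len(P),np.median(P)*1e3,np.mean(P)*1e3,"fin",len(F),np.median(F)*1e3,np.mean(F)*1e3)
c=eyes.capture("scene")["img"];save(cv2.resize(c[160:235,210:310],(800,600),interpolation=cv2.INTER_CUBIC),"final")
s=state();print(s["time_s"],s["finger_force"],s["wrist_force"],(s["tool_pos"]-grip)@ex)
E
```

```text
beaker 119 ((551.1051635742188, 0.9438503980636597), 30.556543350219727)
ptr 37 -40.33507513910089 -40.127768749234086 fin 42 -40.4434108038395 -40.45377226785226
18.8417 29.99973624944687 [ 3.4115453   4.51637631 -0.16498584] -0.04014566041085347
```

View pics/final.png

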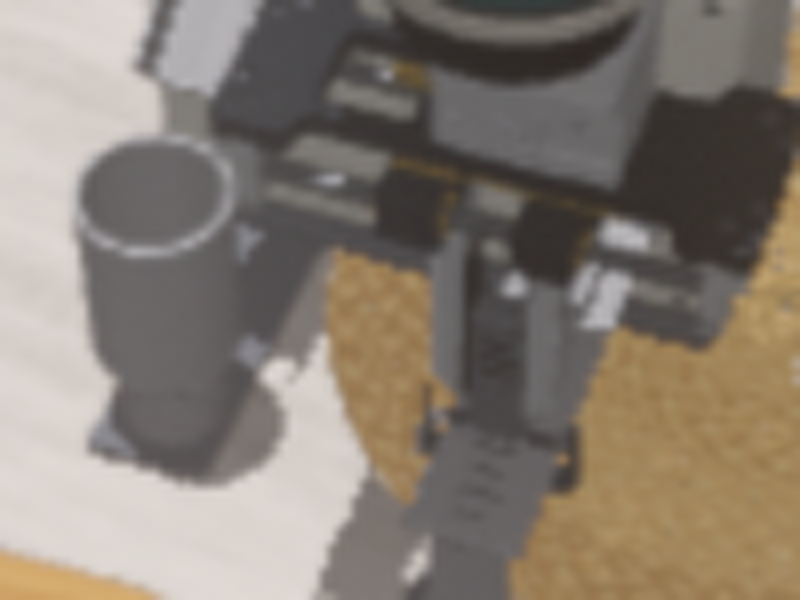

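The pointer bar now lies in line with the fins at (430,420) and (565,455), measured within 0.5 mm. The beaker stands centred on the pedestal at (155,300).

```bash
python3 -c "
from h import *
print(sign_off())"
```

```text
the job is handed in; nothing more can be done
None
```

The job is handed in: the tall beaker stands centred on the pedestal, let go, and the gripper holds the slide with its pointer about 0.3 mm from the marker's fins by camera; no verdict was returned.

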